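Fetch a heel block from the revolving carousel and press it onto an upturned shoe

TASK

Turn the revolving parts carousel gently, not spinning it, until the compartment with the large heel block faces the robot, and let it come to rest there with all its stock still inside. Take the large heel block out from under the upper tray and set it flat on the bare heel seat of the upturned shoe, its straight face towards the toe and its edges in line with the seat's (a few millimetres over is trimmed later). Press it down firmly by hand so that the cement takes, without hammering on it, then let go; leave the other stock in the carousel and the hammer and the cement tin where they are.

Things in the scene. Friction and masses are not known exactly. Their poses are not given: they have to be found in the camera images.
- carousel (a joint): angle (rad) through which the carousel has been turned since the start, positive counter-clockwise seen from above; it turns without end, with light bearing drag (a push of 1 to 4 N), and runs on a little when let go. The stock lies loose on bare steel: struck or jerked round, it slides across its compartment
- carousel_base: the carousel's fixed round iron foot (250 mm wide); origin on the bench, on the carousel's vertical axis; its -x axis points to the robot's side. On it turn two grey sheet-steel trays fixed one above the other on one post (26 mm thick, with a black cap 42 mm wide whose top is 266 mm above the bench). They turn together
- hub (a point): point on the carousel's axis, on the floor of the upper tray, 194 mm above the bench. Upper tray: radius 118 mm, underside 189 mm above the bench, rim 22 mm high, five upright radial dividers from post to rim, 4 mm thick, 33 mm high; it holds only tins up to 22 mm high within 60 mm of the axis, so a closed gripper can go down into it and push a divider round
- lower (a point): point on the carousel's axis, on the floor of the lower tray, 44 mm above the bench. Lower tray: radius 180 mm, rim 14 mm high, five radial dividers 3 mm thick, 37 mm high, in line with the upper ones. The upper tray roofs its inner part, out to a radius of 118 mm, 145 mm above the floor: straight down there is no room for a gripper, only leaning in from outside
- bin (a point): middle of the floor of the lower-tray compartment that holds the large heel block, 125 mm from the axis, 44 mm above the bench; its x axis points radially outwards. The five compartments are 72 degrees wide; dividers of both trays stand at 36 degrees either side of this x axis and every 72 degrees
- front (a point): fixed point, 125 mm from the axis and 44 mm above the bench, on the side of the carousel that faces the robot: bin must come here
- heel_block: the large heel block: black rubber, D-shaped in plan, 60 mm long (x), 52 mm wide (y), 26 mm thick; about 85 g. Origin in the middle of its underside; x points to its straight face (at x = +30 mm), the half-round back (radius 26 mm) ends at x = -30 mm, the sides are parallel from x = -4 to +30 mm; z up. It lies flat in its compartment, round back outwards, partly under the upper tray
- block_breast (a point): middle of the lower edge of the block's straight face (x = +30 mm of the block)
- seat (a point): middle of the shoe's bare heel seat, on its surface, 165 mm above the bench; z up, x towards the toe. The seat is flat and level, of the same D outline as the large block (60 by 52 mm, straight end towards the toe); from 42 mm ahead of its middle the sole rises, to 26 mm above the seat at 120 mm; the toe lies 235 mm ahead
- shoe: brown shoe standing sole up on an iron last with a round foot (radius 80 mm); fixed; heel towards the robot, toe away. Origin on the bench, 165 mm below the middle of the heel seat; x towards the toe. A steady push of 10 to 40 N on the block makes the cement on the seat take; over 60 N is hammering
- seat_breast (a point): point on the heel seat 30 mm from its middle towards the toe, where the middle of the block's straight face belongs
- small_block: small black heel block, D-shaped, 40 by 34 mm, 26 mm thick, loose in another compartment of the lower tray; origin in the middle of its underside; stays in the carousel
- tack_tin: round steel tin, 52 mm wide, 29 mm high, loose in another compartment of the lower tray; origin in the middle of its underside; stays in the carousel
- hammer: cobbler's hammer lying on the bench, 270 mm long, 35 mm high at the head; origin on the bench under the handle's middle, x towards the head; leave alone
- cement_tin: metal tin, 80 mm wide, 91 mm high, upright on the bench; origin in the middle of its underside; leave alone
Mind the look-alikes: they are no part of the job. Leave any purple, red or turquoise look-alike of the small_block alone.

How it is judged:
On the way, in this order (a step that is already met when the one before it is completed fails the run):
1. the compartment with the large heel block is turned to the robot's side of the carousel and stands still there, the block in it (horizontal distance between bin and front below 0.056 m and velocity of joint carousel between -0.05 and 0.05 rad/s and distance between heel_block and bin below 0.06 m), for 0.2 s.
2. the large heel block is lifted out of the carousel (height (world z) of heel_block above 0.09 m and horizontal distance between heel_block and hub above 0.19 m), for 0.1 s.
3. the block lies on the heel seat and is pressed down firmly (8 N or more for 0.3 s) (horizontal distance between heel_block and seat below 0.006 m and horizontal distance between block_breast and seat_breast below 0.008 m and contact force between heel_block and shoe above 8 N), for 0.3 s.
At the end, for the whole second after the job is handed in: large heel block flat and still on the heel seat, middle within 6 mm of the seat's, middle of its straight face within 8 mm of its place; small block and tack tin in the carousel, carousel at rest, hammer and cement tin within 30 mm of their start (horizontal distance between heel_block and seat below 0.006 m and horizontal distance between block_breast and seat_breast below 0.008 m and z of heel_block in the frame of seat between -0.003 and 0.003 m and angle between heel_block's own z axis and vertical below 0.06 rad and linear speed of heel_block below 0.02 m/s and horizontal distance between each of small_block, tack_tin and hub below 0.18 m and velocity of joint carousel between -0.05 and 0.05 rad/s and distance of each of hammer, cement_tin from where it was at the start of the episode below 0.03 m); the robot touches nothing.
It fails at once if the small block or the tack tin is flung or knocked out of the carousel (horizontal distance between any of small_block, tack_tin and hub above 0.185 m).
It fails at once if the block is slammed or pressed onto the shoe with more than 60 N (contact force between heel_block and shoe above 60 N).
It fails at once if the hammer or the cement tin is shifted by more than 30 mm (distance of any of hammer, cement_tin from where it was at the start of the episode above 0.03 m).
It fails at once if the carousel is spun faster than 4 rad/s (velocity of joint carousel above 4 rad/s or velocity of joint carousel below -4 rad/s).
It also fails if it takes over 72 s, if anything falls off the work surface, if the arm or the gripper's body presses on something with over 40 N, if the wrist force passes 120 N, or if a joint passes its speed limit or range.

ROBOT

A 6-joint arm with a two-finger parallel gripper is mounted at the origin on the work surface. World frame = base frame: x ahead of the robot, y to its left, z up, the work surface at z = 0. Lengths are in m, angles in rad, forces in N, time in s.
With the tool pointing down it reaches from about 0.25 to 0.775 m from the base axis. Payload 4 kg.
Tool frame: the origin (TCP) lies at the very end of the fingers, on their centre line; the grasp point (between the pads) lies 19 mm behind it; z points along the fingers, y is the line along which they close (so a half turn about z gives the same grasp; the last joint's range is limited). The gripper opens to 94 mm and grips with 3 to 60 N. Pads are 16 mm wide; open, the fingers measure 119 mm over their backs; the gripper's body (75 mm by 177 mm) begins 78 mm behind the grasp point.
Start: joints at [1.017, 0.087, 1.371, -0, 1.684, -0.103], TCP at [0.24, 0.495, 0.206] pointing down, gripper open.
Joint ranges: [-3.1, 3.1], [-0.76, 2.03], [0.27, 2.55], [-1.08, 4.22], [0.17, 2.65], [-2.57, 2.57]. Speed limits (rad/s): [2.79, 2.79, 3.14, 3.14, 3.14, 3.14].

INTERFACE

Orientations are given as [roll, pitch, yaw] about the fixed x, y, z axes, in that order (R = Rz(yaw) Ry(pitch) Rx(roll)).
In Python, from bench import robot, vision gives the robot as it stands.
- The arm moves only by the shell command python3 -m crank 'ROWS'. ROWS is JSON, a list of rows, each a list of 3 entries, a list of its own where there are three numbers: the closure, from 0 (fully open) to 1 (shut), then the shift along the tool's x, y, z in m, then the turn, a rotation vector about the tool's x, y, z in degrees. A call has 1 to 8 rows; each row shifts and turns the commanded pose from where the row before left it, along the tool's axes as they then stand; what a row does not reach is not made up. A row lasts 1/10 s, in which the tool goes at most 50 mm and 8.59 degrees, less where a joint would pass 70% of its speed; a pose out of reach is approached as far as the arm can. A call with a gripper value outside its range is refused whole. The fingers move at their own pace and stop on an object; the grip force is fixed at half the most. Time passes only in rows, so rows that do not move let the fingers close. It gives the time, the measured TCP pose, the force, the opening and the grip force at its end, in the units of the state.
- robot.get_obs(): the state, without advancing time (a new reading comes with each control period).
- vision.snapshot(name): name is "side" or "top"; returns a dict with "color" (400x640x3 uint8, red, green, blue), "z_map" (400x640 float32, m along the optical axis (not along the pixel's ray), 0 where there is no reading), "fx", "fy", "cx", "cy" (pixels), "dist" ([k1, k2, p1, p2, k3] as OpenCV has them; the pictures are not rectified), "R" (3x3) and "t" (3): a world point X has camera coordinates R X + t. Camera axes: x right, y down, z forward; pixel columns grow to the right and rows downward; lengths in m; the calibration is good to about 2 mm. A picture is of the moment at which its call begins.
- robot.close_job(): hands the job in; it is judged then, once.
The state is a dict: "time": time; "joint_positions": joint angles; "qvel": joint speeds; "joint_torque": joint torques, N m; "tool_pos": TCP position; "ee_rot": TCP orientation; "wrist_force": force on the tool from outside, world axes, zero at the start; "wrist_torque": the same for the moment, N m; "width": finger opening in m; "finger_force": force on a finger pad.
Only numpy, scipy, OpenCV 4.12 (cv2) and the standard library are available. Lean on these libraries where they do the work, as an engineer would, in place of code of your own. Each camera call takes 0.05 s, during which the arm holds its last target. There are 200 camera calls.

## Working session

There is one attempt and no reset: what is moved stays moved. The work goes in short steps, Python scripts to look and compute and a shell command to move; the robot and the scene stay as the last step left them, time stands still between calls to the robot, and variables do not carry over. Pictures are saved under pics/ and viewed, at most 10 in all, crops included, and the job is handed in when it is done.

```bash
ls; mkdir -p pics
python3 - <<'E'
from bench import robot, vision
import cv2, numpy as np
for n in("top","side"):
    s=vision.snapshot(n); cv2.imwrite(f"pics/{n}0.png",cv2.cvtColor(s["color"],cv2.COLOR_RGB2BGR)); np.savez(f"{n}0.npz",**s)
    print(n,s["fx"],s["cx"],s["cy"],np.array(s["dist"]),-np.array(s["R"]).T@np.array(s["t"]))
print(robot.get_obs())
E
```

```text
pics
top 376.78951975841414 317.65105200120297 195.71981903188876 [-0.08297412  0.          0.          0.          0.        ] [0.4150981  0.06976919 1.2431631 ]
side 379.17687230541173 320.9530866514956 198.09290589907744 [-0.01428441  0.          0.          0.          0.        ] [ 0.36882397 -0.67162405  0.78384039]
{'time': 0.1, 'joint_positions': array([ 1.01688670e+00,  8.78776564e-02,  1.37208385e+00,  1.00495026e-05,
        1.68363512e+00, -1.03135683e-01]), 'qvel': array([-0.00046255, -0.00383953, -0.00176318, -0.00108938,  0.00060351,
       -0.00092645]), 'joint_torque': array([ 2.35978579e-03, -3.41253126e+01, -3.03301048e+01,  7.20109278e-02,
        3.04217089e-02, -1.00691261e-04]), 'tool_pos': array([0.23936759, 0.49462259, 0.2044329 ]), 'ee_rot': array([-3.13960036e+00, -2.16249705e-04,  2.69081961e+00]), 'wrist_force': array([ 0.60076732, -0.43547493, -0.46735148]), 'wrist_torque': array([0.01892045, 0.02901561, 0.04784516]), 'finger_force': 0.0, 'width': 0.09403365542739547}
```

View pics/top0.png

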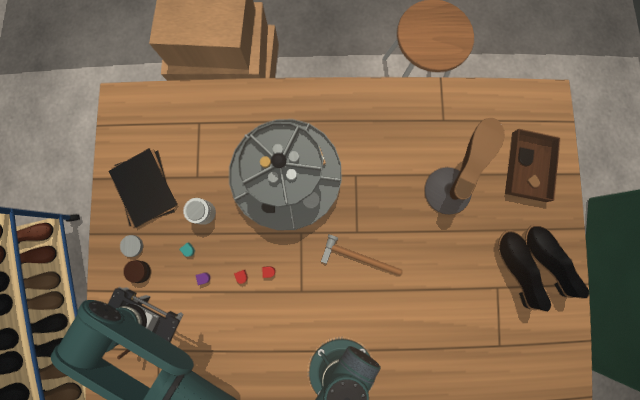

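View pics/side0.png

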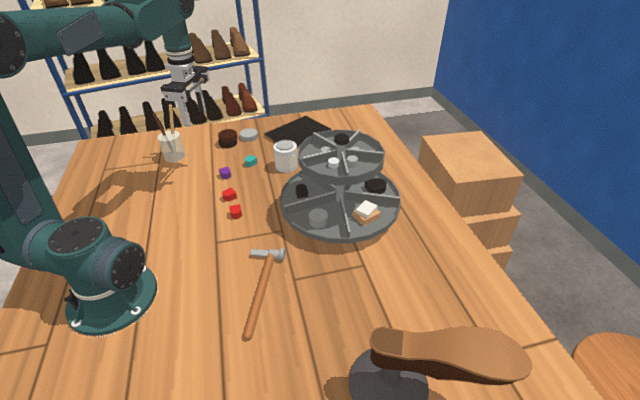

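The top view shows the carousel at (285,172), the shoe at (470,165), the hammer at (360,257) and the cement tin at (197,211). The side view shows dark candidates at (302,190) and (375,185) in the lower tray. The grey tack tin is at (318,217), and there are coloured look-alikes at (225,172), (229,194), (236,211) and (250,160). Next I'll measure these and take a close crop.

```bash
cat > h.py <<'E'
import numpy as np, cv2
from scipy.optimize import least_squares
def cloud(s):
    h,w=s["z_map"].shape
    K=np.array([[s["fx"],0,s["cx"]],[0,s["fy"],s["cy"]],[0,0,1.]])
    v,u=np.mgrid[:h,:w].astype(float)
    p=cv2.undistortPoints(np.stack([u,v],-1).reshape(-1,1,2),K,np.array(s["dist"],float)).reshape(h,w,2)
    z=s["z_map"].astype(float)
    X=(np.dstack([p[...,0]*z,p[...,1]*z,z])-np.array(s["t"]))@np.array(s["R"])
    X[z<=0]=np.nan
    return X
def circ(P):
    f=lambda q:np.hypot(P[:,0]-q[0],P[:,1]-q[1])-q[2]
    return least_squares(f,[*P.mean(0)[:2],.1],loss="soft_l1",f_scale=.003).x
E
python3 - <<'E'
from h import *
S={n:dict(np.load(f"{n}0.npz")) for n in("top","side")}
for n,s in S.items():
    X=cloud(s);c=s["color"].astype(int);z=X[...,2]
    near=np.hypot(X[...,0]-.6,X[...,1]-.15)<.25
    m=near&(abs(z-.266)<.006); print(n,"cap",m.sum(),np.nanmean(X[m],0))
    m=near&(z>.055)&(z<.085)&(c.max(2)<60)
    k,l,st,ce=cv2.connectedComponentsWithStats(m.astype(np.uint8))
    for i in range(1,k):
        if st[i,4]>15: P=X[l==i]; print("dark",ce[i].round(),st[i,4],P.mean(0).round(3),P.min(0).round(3),P.max(0).round(3))
    m=(abs(z-.165)<.004)&(X[...,1]<-.1)&(X[...,0]>.3)
    P=X[m];print("seat",m.sum(),P.mean(0),P.min(0),P.max(0))
    m=(z>.16)&(z<.25)&(X[...,1]<-.1)&(X[...,0]>.3)
    P=X[m];print("sole",m.sum(),P.mean(0),P.min(0),P.max(0))
    print(" axis",np.linalg.svd(P[:,:2]-P[:,:2].mean(0),full_matrices=False)[2][0])
s=S["side"];cr=s["color"][115:250,265:415]
cv2.imwrite("pics/crop0.png",cv2.cvtColor(cv2.resize(cr,None,fx=4,fy=4,interpolation=cv2.INTER_CUBIC),cv2.COLOR_RGB2BGR))
E
```

```text
top cap 156 [0.63241623 0.17263355 0.26400232]
dark [268. 208.] 86 [0.521 0.225 0.069] [0.511 0.207 0.057] [0.534 0.244 0.075]
seat 452 [ 0.58079171 -0.36467247  0.16573504] [ 0.53486803 -0.40409341  0.16107318] [ 0.73618835 -0.33225249  0.1689921 ]
sole 1939 [ 0.66121685 -0.40596198  0.18193946] [ 0.53486803 -0.48387684  0.16018628] [ 0.77300529 -0.33121099  0.1976058 ]
 axis [-0.89297394  0.45010837]
side cap 82 [0.6295092  0.16756948 0.26386721]
dark [375. 185.] 231 [0.749 0.183 0.068] [0.722 0.161 0.055] [0.782 0.212 0.074]
dark [301. 190.] 118 [0.523 0.218 0.067] [0.506 0.203 0.056] [0.54  0.244 0.073]
seat 1395 [ 0.58202109 -0.3748931   0.16639331] [ 0.53106349 -0.4781157   0.16102091] [ 0.72919632 -0.32957659  0.1689876 ]
sole 6268 [ 0.66294005 -0.41480896  0.18254979] [ 0.53106349 -0.48271737  0.16000811] [ 0.77297578 -0.32957659  0.19613054]
 axis [ 0.88426859 -0.46697866]
```

View pics/crop0.png

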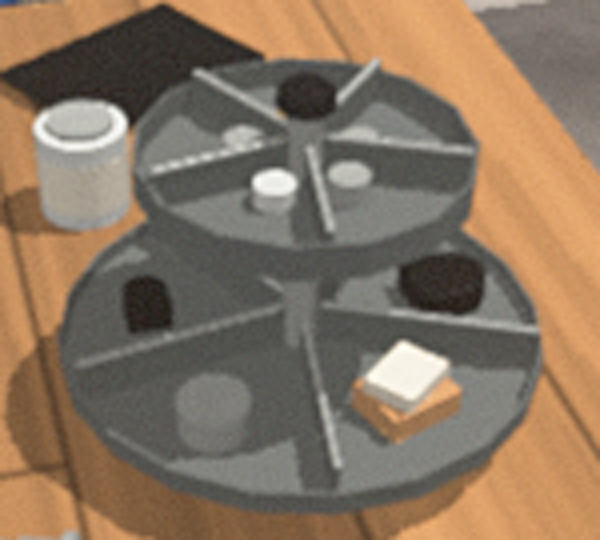

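The crop shows the large block as the big dark D at side pixel (375,185), in the far compartment. The small block is at (302,190), the tack tin at (318,217), and the black cap on the post is not a block. I choose the block at (375,185). Now I'll fit the axis, divider angles and seat frame.

```bash
cat >> h.py <<'E'
def phase(X,c,z0,z1,r0,r1):
    r=np.hypot(X[...,0]-c[0],X[...,1]-c[1]); m=(X[...,2]>z0)&(X[...,2]<z1)&(r>r0)&(r<r1)
    a=np.arctan2(X[m][:,1]-c[1],X[m][:,0]-c[0])
    q=np.exp(5j*a).mean(); return np.degrees(np.angle(q))/5,abs(q),m.sum()   # divider angle mod 72
E
python3 - <<'E'
from h import *
for n in("top","side"):
    s=dict(np.load(f"{n}0.npz"));X=cloud(s);z=X[...,2]
    g=np.hypot(X[...,0]-.632,X[...,1]-.171)
    A=[]
    for lab,z0,z1,r0,r1 in(("up",.208,.219,.108,.13),("low",.05,.061,.17,.19)):
        m=(z>z0)&(z<z1)&(g>r0)&(g<r1);q=circ(X[m]);print(n,lab,m.sum(),q.round(4));A.append(q)
    for c in ((.632,.171),A[0][:2]):
        print(" div up",phase(X,c,.221,.232,.05,.112)," low",phase(X,c,.072,.086,.125,.172))
    # seat outline: level patch, project on shoe axis
    m=(abs(z-.165)<.0045)&(X[...,1]<-.28)&(X[...,1]>-.45)&(X[...,0]>.5)&(X[...,0]<.64)
    P=X[m][:,:2]
    sole=(z>.155)&(z<.2)&(X[...,1]<-.28)&(X[...,0]>.5)&(X[...,0]<.8);Q=X[sole]
    for d in(-24,-26,-28,-30):
        e=np.array([np.cos(np.radians(d)),np.sin(np.radians(d))]);nn=np.array([-e[1],e[0]])
        a=P@e;b=P@nn; mm=a<np.percentile(a,0.5)+.06
        print(" yaw",d,"heel end",np.percentile(a,.5).round(4),"b range heel",np.percentile(b[mm],[1,99]).round(4),"all b",np.percentile(Q[:,:2]@nn,[1,99]).round(4), "a max",(Q[:,:2]@e).max().round(4))
E
```

```text
top up 353 [0.6326 0.1733 0.1168]
top low 399 [0.6327 0.1727 0.1782]
 div up (np.float64(-26.0991611745216), np.float64(0.975312334938935), np.int64(243))  low (np.float64(-22.788095797548003), np.float64(0.28294086391150247), np.int64(158))
 div up (np.float64(-26.0888357150368), np.float64(0.9851758055484424), np.int64(245))  low (np.float64(-22.133277833701428), np.float64(0.23794779574078206), np.int64(165))
 yaw -24 heel end 0.6303 b range heel [-0.124  -0.0726] all b [-0.1464 -0.0641] a max 0.8934
 yaw -26 heel end 0.6333 b range heel [-0.1002 -0.0489] all b [-0.1171 -0.035 ] a max 0.8966
 yaw -28 heel end 0.6355 b range heel [-0.0764 -0.0249] all b [-0.0882 -0.0058] a max 0.8986
 yaw -30 heel end 0.6369 b range heel [-0.0525 -0.0008] all b [-0.0593  0.0232] a max 0.8997
side up 573 [0.631  0.1727 0.1172]
side low 544 [0.6309 0.1726 0.1789]
 div up (np.float64(-26.230786705711882), np.float64(0.9889741139599836), np.int64(210))  low (np.float64(-22.708388597792684), np.float64(0.2700128978203034), np.int64(213))
 div up (np.float64(-26.145444258992548), np.float64(0.9920012651970876), np.int64(210))  low (np.float64(-20.814060262039156), np.float64(0.17642921236838768), np.int64(226))
 yaw -24 heel end 0.6287 b range heel [-0.1248 -0.0738] all b [-0.1485 -0.0666] a max 0.892
 yaw -26 heel end 0.6317 b range heel [-0.1013 -0.0502] all b [-0.1196 -0.038 ] a max 0.8952
 yaw -28 heel end 0.634 b range heel [-0.0779 -0.0267] all b [-0.0908 -0.0091] a max 0.8972
 yaw -30 heel end 0.6355 b range heel [-0.0544 -0.0033] all b [-0.062   0.0198] a max 0.8983
```

```bash
python3 -m crank '[[1,[0,0,-0.02],[0,0,-8.5]],[1,[0,0,-0.02],[0,0,-8.5]],[1,[0,0,-0.02],[0,0,-8.5]],[1,[0,0,0],[0,0,-0.33]],[1,[-0.02,-0.012,0],[0,0,0]],[1,[-0.04,-0.024,0],[0,0,0]],[1,[-0.04,-0.024,0],[0,0,0]],[1,[-0.04,-0.024,0],[0,0,0]]]'
python3 -m crank '[[1,[-0.04,-0.024,0],[0,0,0]],[1,[-0.04,-0.024,0],[0,0,0]],[1,[-0.04,-0.024,0],[0,0,0]],[1,[-0.04,-0.024,0],[0,0,0]],[1,[-0.04,-0.024,0],[0,0,0]],[1,[-0.03,-0.018,0],[0,0,0]],[1,[-0.01,-0.006,0],[0,0,0]],[1,[0,0,0],[0,0,0]]]'
```

```text
time: 0.9
tool_pos: [0.3803, 0.4099, 0.2637]
ee_rot: [-3.14, -0.002, 3.139]
wrist_force: [-0.0, 0.6, -0.2]
width: 0.033
finger_force: 0.0
time: 1.7
tool_pos: [0.6202, 0.2659, 0.263]
ee_rot: [-3.141, -0.004, 3.138]
wrist_force: [0.1, 0.2, -0.1]
width: 0.0003
finger_force: 0.0
```

```bash
python3 -m crank '[[1,[0.001,-0.006,0.02],[0,0,0]],[1,[0,0,0.02],[0,0,0]],[1,[0,0,0.015],[0,0,0]],[1,[0,0,0.005],[0,0,0]],[1,[0,0,0],[0,0,0]]]'
python3 - <<'E'
import numpy as np
st=[1,2,3]+[4]*41+[3,2,2,1,1,.5]
a=np.radians(97+np.cumsum([0]+st))
d=np.diff(np.c_[np.cos(a),np.sin(a)],axis=0)*.088
# tool x=-world x, tool y=world y
print(np.degrees(a[-1]))
for i in range(0,len(d),8): print(",".join(f"[1,[{-x:.4f},{y:.4f},0],[0,0,0]]" for x,y in d[i:i+8]))
E
```

```text
time: 2.2
tool_pos: [0.6174, 0.2619, 0.2046]
ee_rot: [-3.141, -0.002, -3.141]
wrist_force: [-0.0, 0.0, 0.5]
width: 0.0002
finger_force: 0.0
276.5
[1,[0.0015,-0.0002,0],[0,0,0]],[1,[0.0030,-0.0005,0],[0,0,0]],[1,[0.0045,-0.0009,0],[0,0,0]],[1,[0.0059,-0.0016,0],[0,0,0]],[1,[0.0058,-0.0020,0],[0,0,0]],[1,[0.0057,-0.0024,0],[0,0,0]],[1,[0.0055,-0.0028,0],[0,0,0]],[1,[0.0053,-0.0032,0],[0,0,0]]
[1,[0.0050,-0.0035,0],[0,0,0]],[1,[0.0048,-0.0039,0],[0,0,0]],[1,[0.0045,-0.0042,0],[0,0,0]],[1,[0.0042,-0.0045,0],[0,0,0]],[1,[0.0039,-0.0048,0],[0,0,0]],[1,[0.0035,-0.0050,0],[0,0,0]],[1,[0.0032,-0.0053,0],[0,0,0]],[1,[0.0028,-0.0055,0],[0,0,0]]
[1,[0.0024,-0.0057,0],[0,0,0]],[1,[0.0020,-0.0058,0],[0,0,0]],[1,[0.0016,-0.0059,0],[0,0,0]],[1,[0.0012,-0.0060,0],[0,0,0]],[1,[0.0007,-0.0061,0],[0,0,0]],[1,[0.0003,-0.0061,0],[0,0,0]],[1,[-0.0001,-0.0061,0],[0,0,0]],[1,[-0.0005,-0.0061,0],[0,0,0]]
[1,[-0.0010,-0.0061,0],[0,0,0]],[1,[-0.0014,-0.0060,0],[0,0,0]],[1,[-0.0018,-0.0059,0],[0,0,0]],[1,[-0.0022,-0.0057,0],[0,0,0]],[1,[-0.0026,-0.0056,0],[0,0,0]],[1,[-0.0030,-0.0054,0],[0,0,0]],[1,[-0.0033,-0.0052,0],[0,0,0]],[1,[-0.0037,-0.0049,0],[0,0,0]]
[1,[-0.0040,-0.0046,0],[0,0,0]],[1,[-0.0043,-0.0043,0],[0,0,0]],[1,[-0.0046,-0.0040,0],[0,0,0]],[1,[-0.0049,-0.0037,0],[0,0,0]],[1,[-0.0052,-0.0033,0],[0,0,0]],[1,[-0.0054,-0.0030,0],[0,0,0]],[1,[-0.0056,-0.0026,0],[0,0,0]],[1,[-0.0057,-0.0022,0],[0,0,0]]
[1,[-0.0059,-0.0018,0],[0,0,0]],[1,[-0.0060,-0.0014,0],[0,0,0]],[1,[-0.0061,-0.0010,0],[0,0,0]],[1,[-0.0061,-0.0005,0],[0,0,0]],[1,[-0.0046,-0.0001,0],[0,0,0]],[1,[-0.0031,0.0001,0],[0,0,0]],[1,[-0.0031,0.0002,0],[0,0,0]],[1,[-0.0015,0.0001,0],[0,0,0]]
[1,[-0.0015,0.0001,0],[0,0,0]],[1,[-0.0008,0.0001,0],[0,0,0]]
```

```bash
python3 -m crank '[[1,[0.0015,-0.0002,0],[0,0,0]],[1,[0.003,-0.0005,0],[0,0,0]],[1,[0.003,-0.0006,0],[0,0,0]],[1,[0.003,-0.0007,0],[0,0,0]],[1,[0.003,-0.0009,0],[0,0,0]],[1,[0.003,-0.0011,0],[0,0,0]],[1,[0.002,-0.0009,0],[0,0,0]],[1,[0.002,-0.0009,0],[0,0,0]]]'
python3 -m crank '[[1,[0.002,-0.0009,0],[0,0,0]],[1,[0.0028,-0.0012,0],[0,0,0]],[1,[0.0028,-0.0012,0],[0,0,0]],[1,[0.0033,-0.0018,0],[0,0,0]],[1,[0.004,-0.0024,0],[0,0,0]],[1,[0.005,-0.003,0],[0,0,0]]]'
```

```text
time: 3.0
tool_pos: [0.5979, 0.255, 0.2056]
ee_rot: [-3.142, -0.0, 3.141]
wrist_force: [3.0, -0.6, 1.1]
width: 0.0005
finger_force: 0.9
time: 3.6
tool_pos: [0.5782, 0.2448, 0.2055]
ee_rot: [3.141, 0.001, -3.141]
wrist_force: [3.8, 0.9, 0.5]
width: -0.0002
finger_force: 1.5
```

```bash
python3 -m crank '[[1,[0.0048,-0.0039,0],[0,0,0]],[1,[0.0045,-0.0042,0],[0,0,0]],[1,[0.0042,-0.0045,0],[0,0,0]],[1,[0.0039,-0.0048,0],[0,0,0]],[1,[0.0035,-0.005,0],[0,0,0]],[1,[0.0032,-0.0053,0],[0,0,0]],[1,[0.0028,-0.0055,0],[0,0,0]],[1,[0.0024,-0.0057,0],[0,0,0]]]'
python3 -m crank '[[1,[0.002,-0.0058,0],[0,0,0]],[1,[0.0016,-0.0059,0],[0,0,0]],[1,[0.0012,-0.006,0],[0,0,0]],[1,[0.0007,-0.0061,0],[0,0,0]],[1,[0.0003,-0.0061,0],[0,0,0]],[1,[-0.0001,-0.0061,0],[0,0,0]],[1,[-0.0005,-0.0061,0],[0,0,0]],[1,[-0.001,-0.0061,0],[0,0,0]]]'
```

```text
time: 4.4
tool_pos: [0.5485, 0.2056, 0.2055]
ee_rot: [3.141, -0.0, -3.141]
wrist_force: [2.0, 1.4, 0.5]
width: 0.0002
finger_force: 1.2
time: 5.2
tool_pos: [0.5445, 0.1573, 0.2054]
ee_rot: [3.141, -0.001, -3.141]
wrist_force: [1.9, 3.8, -0.4]
width: 0.0003
finger_force: 1.5
```

```bash
python3 -m crank '[[1,[-0.0014,-0.006,0],[0,0,0]],[1,[-0.0018,-0.0059,0],[0,0,0]],[1,[-0.0022,-0.0057,0],[0,0,0]],[1,[-0.0026,-0.0056,0],[0,0,0]],[1,[-0.003,-0.0054,0],[0,0,0]],[1,[-0.0033,-0.0052,0],[0,0,0]],[1,[-0.0037,-0.0049,0],[0,0,0]],[1,[-0.004,-0.0046,0],[0,0,0]]]'
python3 -m crank '[[1,[-0.0043,-0.0043,0],[0,0,0]],[1,[-0.0046,-0.004,0],[0,0,0]],[1,[-0.0049,-0.0037,0],[0,0,0]],[1,[-0.0052,-0.0033,0],[0,0,0]],[1,[-0.0054,-0.003,0],[0,0,0]],[1,[-0.0042,-0.002,0],[0,0,0]],[1,[-0.003,-0.0012,0],[0,0,0]],[1,[-0.002,-0.0006,0],[0,0,0]]]'
python3 -m crank '[[1,[-0.001,-0.0003,0],[0,0,0]],[1,[0,0,0],[0,0,0]]]'
python3 - <<'E'
from h import *
from bench import vision
s=vision.snapshot("top");X=cloud(s);np.savez("top1.npz",**s)
print(phase(X,(.632,.173),.221,.232,.05,.112))
cv2.imwrite("pics/top1.png",cv2.cvtColor(cv2.resize(s["color"][90:260,180:400],None,fx=3,fy=3,interpolation=cv2.INTER_CUBIC),cv2.COLOR_RGB2BGR))
E
```

```text
time: 6.0
tool_pos: [0.5668, 0.1139, 0.2054]
ee_rot: [-3.142, -0.001, 3.141]
wrist_force: [-0.5, 3.1, -0.1]
width: 0.0005
finger_force: 1.3
time: 6.8
tool_pos: [0.6007, 0.0916, 0.2054]
ee_rot: [-3.141, -0.0, 3.141]
wrist_force: [-0.1, 0.2, 0.1]
width: 0.0002
finger_force: 0.8
time: 7.0
tool_pos: [0.6015, 0.0915, 0.2054]
ee_rot: [-3.141, 0.0, 3.141]
wrist_force: [-0.2, -1.3, -0.1]
width: 0.0002
finger_force: 0.2
(np.float64(-30.768126181887503), np.float64(0.9918902287714902), np.int64(94))
```

View pics/top1.png

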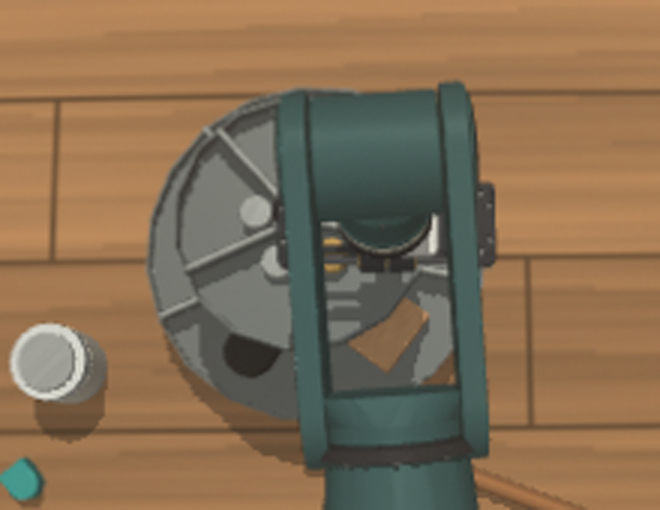

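The large block is at crop (250,355), and the bin is at 149°. I need about 39° more.

Run:
```python
import numpy as np
st=[1,2,3,4,4,4,4,4,4,3,2,1.5,1,.5]
a=np.radians(249+np.cumsum([0]+st))
d=np.diff(np.c_[np.cos(a),np.sin(a)],axis=0)*.088
for i in range(0,len(d),8): print(",".join(f"[1,[{-x:.4f},{y:.4f},0],[0,0,0]]" for x,y in d[i:i+8]))
```

```text
[1,[-0.0014,-0.0005,0],[0,0,0]],[1,[-0.0029,-0.0010,0],[0,0,0]],[1,[-0.0044,-0.0013,0],[0,0,0]],[1,[-0.0060,-0.0014,0],[0,0,0]],[1,[-0.0061,-0.0010,0],[0,0,0]],[1,[-0.0061,-0.0005,0],[0,0,0]],[1,[-0.0061,-0.0001,0],[0,0,0]],[1,[-0.0061,0.0003,0],[0,0,0]]
[1,[-0.0061,0.0007,0],[0,0,0]],[1,[-0.0045,0.0008,0],[0,0,0]],[1,[-0.0030,0.0007,0],[0,0,0]],[1,[-0.0022,0.0006,0],[0,0,0]],[1,[-0.0015,0.0004,0],[0,0,0]],[1,[-0.0007,0.0002,0],[0,0,0]]
```

```bash
python3 -m crank '[[1,[-0.0014,-0.0005,0],[0,0,0]],[1,[-0.003,-0.001,0],[0,0,0]],[1,[-0.0044,-0.0013,0],[0,0,0]],[1,[-0.006,-0.0014,0],[0,0,0]],[1,[-0.006,-0.001,0],[0,0,0]],[1,[-0.006,-0.0005,0],[0,0,0]],[1,[-0.006,-0.0001,0],[0,0,0]],[1,[-0.006,0.0003,0],[0,0,0]]]'
python3 -m crank '[[1,[-0.006,0.0007,0],[0,0,0]],[1,[-0.0045,0.0008,0],[0,0,0]],[1,[-0.003,0.0007,0],[0,0,0]],[1,[-0.0022,0.0006,0],[0,0,0]],[1,[-0.0015,0.0004,0],[0,0,0]],[1,[-0.0007,0.0002,0],[0,0,0]],[1,[0,0,0],[0,0,0]],[1,[0.001,0,0],[0,0,0]]]'
python3 -m crank '[[1,[0,0,-0.02],[0,0,0]],[1,[0,0,-0.04],[0,0,0]],[1,[0,0,-0.04],[0,0,0]],[1,[0.04,-0.03,-0.02],[0,0,0]],[1,[0.04,-0.03,0],[0,0,0]],[1,[0.04,-0.03,0],[0,0,0]],[1,[0.05,0,0],[0,0,0]],[0.3,[0.05,0,0],[0,0,0]]]'
python3 -m crank '[[0.2,[0.05,0,0],[0,0,0]],[0.2,[0.03,0,0],[0,0,0]],[0.2,[0,0,0],[0,0,0]]]'
cat > look.py <<'E'
import sys
from h import *
from bench import vision
k=sys.argv[1]
for n in("top","side"):
    s=vision.snapshot(n);X=cloud(s);np.savez(f"{n}{k}.npz",**s);z=X[...,2]
    print(n,phase(X,(.632,.173),.221,.232,.05,.112))
    c=s["color"].astype(int);m=(np.hypot(X[...,0]-.632,X[...,1]-.173)<.18)&(z>.062)&(z<.08)&(c.max(2)<60)
    kk,l,st,ce=cv2.connectedComponentsWithStats(m.astype(np.uint8))
    for i in range(1,kk):
        if st[i,4]>12:
            P=X[l==i][:,:2]-[.632,.173];print("dark",ce[i].round(),st[i,4],P.mean(0).round(4),"r",np.hypot(*P.T).max().round(4),"x",P.min(0).round(4),P.max(0).round(4))
E
python3 look.py 2
python3 - <<'E'
import cv2,numpy as np
a=np.load("top2.npz")["color"][90:260,180:400];b=np.load("side2.npz")["color"][110:260,240:430]
im=np.vstack([cv2.resize(a,(388,300)),cv2.resize(b,(388,300))])
cv2.imwrite("pics/both2.png",cv2.cvtColor(im,cv2.COLOR_RGB2BGR))
E
```

```text
time: 7.85
tool_pos: [0.6405, 0.0863, 0.2053]
ee_rot: [-3.141, -0.001, 3.142]
wrist_force: [-3.5, 1.2, -0.1]
width: 0.0005
finger_force: 1.6
time: 8.65
tool_pos: [0.6576, 0.0898, 0.2058]
ee_rot: [3.142, 0.002, 3.141]
wrist_force: [0.6, 0.5, 0.2]
width: 0.0004
finger_force: 0.0
time: 9.45
tool_pos: [0.4384, 0.0012, 0.3243]
ee_rot: [-3.141, 0.002, 3.14]
wrist_force: [-0.1, -0.1, 1.5]
width: 0.0054
finger_force: 0.0
time: 9.75
tool_pos: [0.3577, 0.0021, 0.3263]
ee_rot: [-3.14, 0.007, 3.141]
wrist_force: [1.4, 0.4, 0.1]
width: 0.0291
finger_force: 0.0
top (np.float64(8.789107810625312), np.float64(0.9817064886057674), np.int64(249))
dark [289. 212.] 222 [-0.1254 -0.0148] r 0.1515 x [-0.1499 -0.0391] [-0.0966  0.0113]
side (np.float64(8.637793218224985), np.float64(0.990161655993954), np.int64(203))
dark [379. 199.] 105 [ 0.1029 -0.0569] r 0.1354 x [ 0.0883 -0.0764] [ 0.1217 -0.0369]
dark [301. 203.] 247 [-0.1216 -0.0181] r 0.1539 x [-0.1521 -0.0416] [-0.0926  0.014 ]
```

View pics/both2.png

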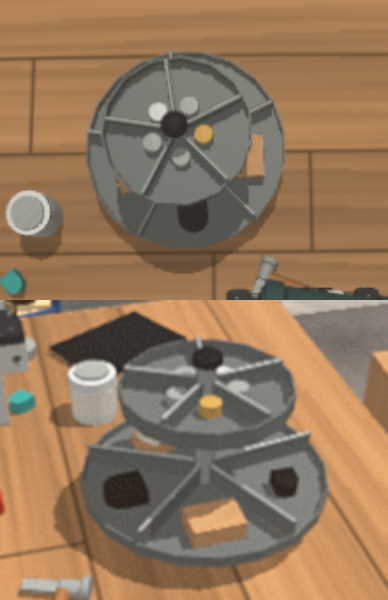

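The large block faces the robot, at image (193,215) in the top half, and the carousel is at rest with the bin at 188.7°. The small block is at (285,482) and is still in its compartment. Next I'll fit the D outline for the block and the seat.

```bash
cat >> h.py <<'E'
t=np.linspace(np.pi/2,1.5*np.pi,40)
D=np.vstack([[[.03,-.026],[.03,.026]],np.c_[-.004+.026*np.cos(t),.026*np.sin(t)]])
from scipy.optimize import minimize
def fitD(P,x0,scale=1.0):
    """pose x,y,yaw of the D that best contains points P with least slack (points fill the D)"""
    poly=(D*scale*1000).astype(np.float32)
    A=P[:, :2]
    def cost(q):
        c,s=np.cos(q[2]),np.sin(q[2]);L=(A-q[:2])@np.array([[c,-s],[s,c]])*1000
        d=np.array([cv2.pointPolygonTest(poly,(float(a),float(b)),True) for a,b in L])
        return np.square(np.minimum(d,0)).mean()*10+ (np.minimum(abs(d),3)).mean()*0
    b=None
    for dy in(-.1,0,.1):
        r=minimize(cost,[x0[0],x0[1],x0[2]+dy],method="Nelder-Mead",options=dict(initial_simplex=np.array([x0[0],x0[1],x0[2]+dy])+np.array([[0,0,0],[.006,0,0],[0,.006,0],[0,0,.1]]),xatol=1e-5,fatol=1e-5))
        if b is None or r.fun<b.fun:b=r
    return b.x.round(4),round(b.fun,3)
E
python3 - <<'E'
from h import *
al=[];se=[]
for n in("top","side"):
    s=dict(np.load(f"{n}2.npz"));X=cloud(s);z=X[...,2];c=s["color"].astype(int)
    m=(np.hypot(X[...,0]-.51,X[...,1]-.157)<.06)&(z>.06)&(z<.08)&(c.max(2)<60)
    P=X[m];al.append(P);print(n,fitD(P,(.51,.157,0)),P.shape)
    s=dict(np.load(f"{n}0.npz"));X=cloud(s);z=X[...,2]
    m=(np.hypot(X[...,0]-.57,X[...,1]+.36)<.07)&(abs(z-.165)<.005)
    P=X[m];e=np.array([np.cos(-.48),np.sin(-.48)]);a=P[:,:2]@e;P=P[a<np.percentile(a,.5)+.0595];se.append(P)
    print(n,"seat",fitD(P,(*P.mean(0)[:2],-.48)),P.shape,P[:,2].mean())
    # sole midline: whole outline of upper surface
    for a0 in (0.03,.06,.1,.14,.18,.22): pass
print("both",fitD(np.vstack(al),(.51,.157,0)),fitD(np.vstack(se),(.57,-.36,-.48)))
E
```

```text
top (array([ 0.5086,  0.1585, -0.0289]), np.float64(0.0)) (223, 3)
top seat (array([ 0.5627, -0.3569, -0.4669]), np.float64(0.108)) (320, 3) 0.16581042872714927
side (array([0.508 , 0.1578, 0.1118]), np.float64(0.355)) (255, 3)
side seat (array([ 0.5609, -0.3574, -0.457 ]), np.float64(0.042)) (912, 3) 0.16656098289526966
both (array([0.5079, 0.1579, 0.1033]), np.float64(0.19)) (array([ 0.5614, -0.3574, -0.4515]), np.float64(0.183))
```

```bash
python3 -m crank '[[0,[-0.017,0.03,0.02],[0,0,0]],[0,[-0.017,0.03,0.02],[0,0,0]],[0,[-0.017,0.03,0.02],[0,0,0]],[0,[-0.017,0.03,0.02],[0,0,0]],[0,[-0.017,0.03,0.02],[0,0,0]],[0,[0,0,0],[0,0,-6.3]],[0,[0,0,0],[0,-7.5,0]],[0,[0,0,0],[0,-7.5,0]]]'
python3 -m crank '[[0,[0,0,0],[0,-7.5,0]],[0,[0,0,0],[0,-7.5,0]],[0,[0,0,0],[0,0,0]],[0,[0,0,0],[0,0,0]]]'
cat > to.py <<'E'
import sys,numpy as np
from scipy.spatial.transform import Rotation as R
from bench import robot
# to.py x y z yaw_deg tilt_deg : shift/turn in tool axes to reach that TCP pose
x,y,z,yaw,tilt=map(float,sys.argv[1:6])
o=robot.get_obs();Rn=R.from_euler("xyz",o["ee_rot"])
T=R.from_euler("z",yaw,degrees=True)*R.from_euler("xyz",[np.pi,0,np.pi])*R.from_euler("y",-tilt,degrees=True)
print("t",o["time"],"pos",o["tool_pos"].round(4),"w",o["width"].round(4),"F",o["wrist_force"].round(1),"q",o["joint_positions"].round(2))
print("shift",Rn.inv().apply(np.array([x,y,z])-o["tool_pos"]).round(4),"turn",(Rn.inv()*T).as_rotvec(degrees=True).round(2),"axes",Rn.as_matrix().T.round(3).tolist())
E
python3 to.py 0.518 0.159 0.053 6.3 30
```

```text
time: 10.65
tool_pos: [0.4474, 0.153, 0.2225]
ee_rot: [-3.141, 0.263, -3.031]
wrist_force: [-0.5, -0.0, 0.8]
width: 0.0934
finger_force: 0.0
time: 11.05
tool_pos: [0.4453, 0.1524, 0.224]
ee_rot: [3.142, 0.522, -3.031]
wrist_force: [1.0, -0.7, 0.4]
width: 0.0939
finger_force: 0.0Traceback (most recent call last):
  File "to.py", line 8, in <module>
    print("t",o["time"],"pos",o["tool_pos"].round(4),"w",o["width"].round(4),"F",o["wrist_force"].round(1),"q",o["joint_positions"].round(2))
                                                         ^^^^^^^^^^^^^^^^
AttributeError: 'float' object has no attribute 'round'
```

```bash
sed -i 's/o\["width"\].round(4)/round(o["width"],4)/' to.py; python3 to.py 0.518 0.159 0.053 6.3 30; python3 look.py 3
```

```text
t 11.05 pos [0.4453 0.1524 0.224 ] w 0.0939 F [ 1.  -0.7  0.4] q [ 0.27 -0.49  1.9  -0.08  1.21 -1.41]
shift [ 0.0219 -0.0015  0.1846] turn [ 0.02 -0.1   0.03] axes [[-0.862, -0.096, -0.499], [-0.11, 0.994, 0.0], [0.495, 0.055, -0.867]]
top (np.float64(8.725816172238265), np.float64(0.9904412095201057), np.int64(243))
dark [289. 212.] 220 [-0.1254 -0.0147] r 0.1512 x [-0.1498 -0.0392] [-0.0968  0.0107]
side (np.float64(8.56720916530639), np.float64(0.9888563217083487), np.int64(214))
dark [301. 203.] 246 [-0.1217 -0.0178] r 0.1537 x [-0.1519 -0.0423] [-0.0928  0.0164]
dark [379. 199.] 100 [ 0.1032 -0.0569] r 0.1352 x [ 0.0885 -0.074 ] [ 0.1211 -0.036 ]
```

```bash
python3 -m crank '[[0,[0.022,-0.0015,0],[0,0,0]],[0,[0,0,0.04],[0,0,0]],[0,[0,0,0.04],[0,0,0]],[0,[0,0,0.04],[0,0,0]],[0,[0,0,0.03],[0,0,0]],[0,[0,0,0.015],[0,0,0]],[0,[0,0,0.01],[0,0,0]],[0,[0,0,0],[0,0,0]]]'; python3 to.py 0.518 0.159 0.053 6.3 30
```

```text
time: 11.95
tool_pos: [0.5143, 0.1579, 0.0606]
ee_rot: [-3.141, 0.521, -3.032]
wrist_force: [0.0, 0.5, 0.7]
width: 0.0939
finger_force: 0.0
t 11.95 pos [0.5143 0.1579 0.0606] w 0.0939 F [0.  0.5 0.7] q [ 0.23 -0.21  2.04 -0.09  0.79 -1.4 ]
shift [0.0005 0.0007 0.0084] turn [-0.03 -0.15 -0.03] axes [[-0.862, -0.095, -0.498], [-0.109, 0.994, -0.0], [0.495, 0.054, -0.867]]
```

```bash
python3 -m crank '[[0,[0,0,0.005],[0,0,0]],[0,[0,0,0.0035],[0,0,0]],[0,[0,0,0],[0,0,0]],[0.2,[0,0,0],[0,0,0]],[0.35,[0,0,0],[0,0,0]],[0.4,[0,0,0],[0,0,0]],[0.45,[0,0,0],[0,0,0]],[0.5,[0,0,0],[0,0,0]]]';python3 -m crank '[[1,[0,0,0],[0,0,0]],[1,[0,0,0],[0,0,0]],[1,[0,0,0],[0,0,0]],[1,[0,0,0],[0,0,0]]]'
```

```text
time: 12.75
tool_pos: [0.5174, 0.1586, 0.0543]
ee_rot: [3.141, 0.524, -3.032]
wrist_force: [0.4, 1.0, 0.5]
width: 0.0578
finger_force: 0.1
time: 13.15
tool_pos: [0.5174, 0.1587, 0.0543]
ee_rot: [3.141, 0.524, -3.032]
wrist_force: [0.1, 0.6, 2.5]
width: 0.0515
finger_force: 29.9
```

```bash
python3 -m crank '[[1,[0,0,-0.005],[0,0,0]],[1,[0,0,-0.015],[0,0,0]],[1,[0,0,-0.025],[0,0,0]],[1,[0,0,-0.03],[0,0,0]],[1,[0,0,-0.03],[0,0,0]],[1,[0,0,-0.03],[0,0,0]],[1,[0.02,0,-0.03],[0,0,0]],[1,[0.03,0,-0.03],[0,0,0]]]';python3 -m crank '[[1,[0.02,0,-0.02],[0,0,0]],[1,[0,0,0],[0,0,0]],[1,[0,0,0],[0,0,0]]]'
python3 to.py 0.45 -0.30 0.25 -26.6 30; python3 look.py 4
python3 - <<'E'
import cv2,numpy as np
a=np.load("top4.npz")["color"][90:290,180:400];b=np.load("side4.npz")["color"][60:260,180:400]
im=np.hstack([cv2.resize(a,(396,360)),cv2.resize(b,(396,360))])
cv2.imwrite("pics/both4.png",cv2.cvtColor(im,cv2.COLOR_RGB2BGR))
E
```

```text
time: 13.95
tool_pos: [0.3769, 0.1426, 0.1997]
ee_rot: [3.141, 0.525, -3.033]
wrist_force: [0.9, 0.3, -0.5]
width: 0.0514
finger_force: 29.9
time: 14.25
tool_pos: [0.3502, 0.1401, 0.2058]
ee_rot: [3.141, 0.526, -3.031]
wrist_force: [0.6, 0.5, -1.1]
width: 0.0519
finger_force: 29.9
t 14.25 pos [0.3502 0.1401 0.2058] w 0.0519 F [ 0.6  0.5 -1.1] q [ 0.33 -0.74  2.06 -0.11  1.31 -1.35]
shift [-0.0661 -0.4484 -0.0129] turn [16.5  0.1 28.5] axes [[-0.86, -0.095, -0.502], [-0.11, 0.994, 0.0], [0.499, 0.056, -0.865]]
top (np.float64(8.779059951668525), np.float64(0.9897875369571312), np.int64(245))
side (np.float64(8.579364978586874), np.float64(0.9908350125548386), np.int64(209))
dark [379. 199.] 101 [ 0.1033 -0.0572] r 0.1352 x [ 0.0883 -0.0753] [ 0.1223 -0.0358]
```

View pics/both4.png

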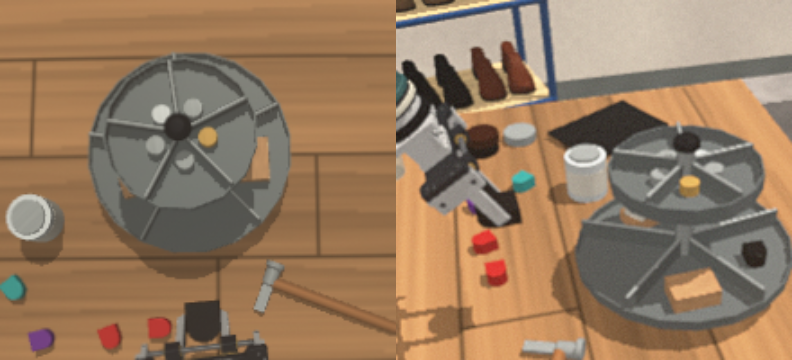

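The top half shows the block held level at crop (202,303), and its compartment is empty. The carousel hasn't moved and the small block is still in it. Next I'll carry the block towards the shoe.

```bash
python3 to.py 0.48 -0.30 0.26 -26.6 30 | grep shift
python3 - <<'E'
from h import *
s=dict(np.load("top4.npz"));X=cloud(s);z=X[...,2];c=s["color"].astype(int)
m=(abs(X[...,0]-.345)<.07)&(abs(X[...,1]-.14)<.04)&(c.max(2)<70)&(z>.2)&(z<.24)
k,l,st,ce=cv2.connectedComponentsWithStats(m.astype(np.uint8));i=1+st[1:,4].argmax();P=X[l==i]
A=np.c_[P[:,:2]-[.35,.14],np.ones(len(P))];print(len(P),"plane",np.linalg.lstsq(A,P[:,2],rcond=None)[0].round(4),P.min(0).round(4),P.max(0).round(4))
E
```

```text
shift [-0.0975 -0.4515 -0.0076] turn [16.41 -0.06 28.5 ] axes [[-0.861, -0.095, -0.499], [-0.109, 0.994, -0.0], [0.496, 0.054, -0.867]]
377 plane [-0.0068 -0.014   0.2217] [0.3155 0.1118 0.2159] [0.374  0.1637 0.2397]
```

```bash
python3 -m crank '[[1,[-0.004,-0.015,-0.004],[0,0,0]],[1,[-0.008,-0.03,-0.004],[0,0,0]],[1,[-0.01,-0.045,0],[0,0,0]],[1,[-0.01,-0.045,0],[0,0,0]],[1,[-0.01,-0.045,0],[0,0,0]],[1,[-0.01,-0.045,0],[0,0,0]],[1,[-0.01,-0.045,0],[0,0,0]],[1,[-0.01,-0.045,0],[0,0,0]]]'
python3 -m crank '[[1,[-0.01,-0.045,0],[0,0,0]],[1,[-0.008,-0.03,0],[0,0,0]],[1,[-0.005,-0.02,0],[0,0,0]],[1,[0,0,0],[4.1,0,7.1]],[1,[0,0,0],[4.1,0,7.1]],[1,[0,0,0],[4.1,0,7.1]],[1,[0,0,0],[4.1,0,7.1]],[1,[0,0,0],[0,0,0]]]'
python3 -m crank '[[1,[0,0,0],[0,0,0]],[1,[0,0,0],[0,0,0]]]'
python3 to.py 0.5705 -0.3613 0.225 -26.6 30
```

```text
time: 15.15
tool_pos: [0.4454, -0.1632, 0.2465]
ee_rot: [3.141, 0.517, -3.036]
wrist_force: [0.9, 0.7, 0.2]
width: 0.0521
finger_force: 29.9
time: 15.95
tool_pos: [0.4762, -0.2507, 0.2576]
ee_rot: [-3.138, 0.517, 2.683]
wrist_force: [0.0, 1.1, -0.9]
width: 0.0519
finger_force: 29.9
time: 16.15
tool_pos: [0.4754, -0.2525, 0.2583]
ee_rot: [-3.138, 0.518, 2.682]
wrist_force: [-0.2, 0.4, -0.8]
width: 0.0515
finger_force: 29.9
t 16.15 pos [ 0.4754 -0.2525  0.2583] w 0.0515 F [-0.2  0.4 -0.8] q [-0.65 -0.34  1.74  0.1   1.23 -1.77]
shift [-0.0995 -0.0549  0.0953] turn [-0.11 -0.31  0.21] axes [[-0.778, 0.386, -0.495], [0.446, 0.895, -0.003], [0.442, -0.223, -0.869]]
```

```bash
python3 -m crank '[[1,[-0.033,-0.018,0.01],[-0.1,-0.3,0.2]],[1,[-0.033,-0.018,0.03],[0,0,0]],[1,[-0.033,-0.019,0.03],[0,0,0]],[1,[0,0,0.015],[0,0,0]],[1,[0,0,0],[0,0,0]],[1,[0,0,0],[0,0,0]]]'
python3 to.py 0.5705 -0.3613 0.175 -26.6 30
python3 - <<'E'
from h import *
from bench import vision
Ps=[]
for n in("top","side"):
    s=vision.snapshot(n);np.savez(f"{n}5.npz",**s);X=cloud(s);z=X[...,2];c=s["color"].astype(int)
    m=(np.hypot(X[...,0]-.562,X[...,1]+.357)<.06)&(c.max(2)<75)&(z>.21)&(z<.248)
    k,l,st,ce=cv2.connectedComponentsWithStats(m.astype(np.uint8));i=1+st[1:,4].argmax();P=X[l==i]
    A=np.c_[P[:,:2]-[.562,-.357],np.ones(len(P))]
    T=P[P[:,2]>np.percentile(P[:,2],40)-.003]
    print(n,len(P),ce[i],"zpct",np.percentile(P[:,2],[5,50,95]).round(4),fitD(P,(.562,-.357,-.465)))
    e=np.array([np.cos(-.465),np.sin(-.465)]);nn=np.array([-e[1],e[0]]);Q=P[:,:2]-[.562,-.357]
    print("  along",np.percentile(Q@e,[0,1,99,100]).round(4),"across",np.percentile(Q@nn,[0,1,99,100]).round(4))
a=np.load("top5.npz")["color"][110:230,400:540];b=np.load("side5.npz")["color"][250:400,330:540]
im=np.hstack([cv2.resize(a,(400,343),interpolation=2),cv2.resize(b,(400,343),interpolation=2)][:2])
cv2.imwrite("pics/both5.png",cv2.cvtColor(im,cv2.COLOR_RGB2BGR))
E
```

```text
time: 16.75
tool_pos: [0.5647, -0.3583, 0.2344]
ee_rot: [3.141, 0.523, 2.676]
wrist_force: [0.7, 0.4, -1.0]
width: 0.0518
finger_force: 29.9
t 16.75 pos [ 0.5647 -0.3583  0.2344] w 0.0518 F [ 0.7  0.4 -1. ] q [-0.72 -0.03  1.53  0.14  1.14 -1.85]
shift [ 0.0241 -0.0001  0.0547] turn [-0.   -0.01 -0.07] axes [[-0.774, 0.389, -0.5], [0.449, 0.894, 0.001], [0.447, -0.224, -0.866]]
top 10 [468.2 174.8] zpct [0.228  0.2417 0.2466] (array([ 0.568, -0.357, -0.565]), np.float64(0.0))
  along [0.0114 0.0117 0.0265 0.0266] across [0.0231 0.0231 0.0261 0.0262]
side 58 [401.         332.53448276] zpct [0.2303 0.2386 0.2471] (array([ 0.562, -0.357, -0.565]), np.float64(0.0))
  along [0.0101 0.0103 0.0232 0.0234] across [-0.0281 -0.0279 -0.0252 -0.0247]
```

View pics/both5.png

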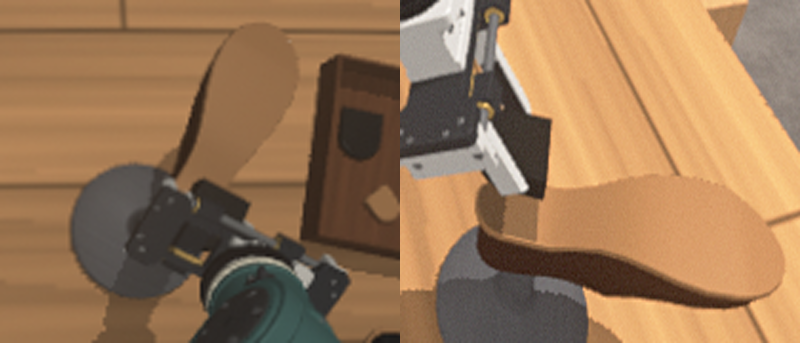

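The block sits in the fingers above the heel seat, with its straight face towards the toe, at crop (220,195) on the left and (540,150) on the right. Next I'll check its position in the hand against the seat.

Run:
```python
from h import *
s=dict(np.load("top4.npz"));X=cloud(s);z=X[...,2];c=s["color"].astype(int)
m=(abs(X[...,0]-.345)<.07)&(abs(X[...,1]-.14)<.04)&(c.max(2)<70)&(z>.214)&(z<.23)
k,l,st,ce=cv2.connectedComponentsWithStats(m.astype(np.uint8));i=1+st[1:,4].argmax();P=X[l==i]
print("hand, top4",fitD(P,(.341,.139,.11)),"expect .3408 .139 .11")
e=np.array([np.cos(-.465),np.sin(-.465)]);nn=np.array([-e[1],e[0]])
for n in("top","side"):
    s=dict(np.load(f"{n}5.npz"));X=cloud(s);z=X[...,2];c=s["color"].astype(int)
    Q=(X[...,:2]-[.5562,-.354]);a=Q@e;b=Q@nn
    m=(abs(z-.2504)<.006)&(a>.012)&(a<.05)&(abs(b)<.04)
    print(n,m.sum(),"front",np.percentile(a[m],[50,95,99]).round(4),"across",np.percentile(b[m],[1,5,95,99]).round(4),"z",np.median(z[m]).round(4),"col",np.median(c[m],0))
    # seat yaw from side edges of the straight part and just ahead, using picture 0
    s=dict(np.load(f"{n}0.npz"));X=cloud(s);z=X[...,2];Q=X[...,:2]-[.562,-.357];a=Q@e;b=Q@nn
    L=[]
    for a0 in np.arange(-.004,.04,.004):
        mm=(abs(z-.166)<.006)&(a>=a0)&(a<a0+.004)&(abs(b)<.05);L.append((a0+.002,*np.percentile(b[mm],[2,98])))
    L=np.array(L);mid=L[:,1:].mean(1);k=np.polyfit(L[:,0],mid,1);print("  seat mid slope",k.round(4),"width",(L[:,2]-L[:,1]).round(3))
    mm=(abs(z-.166)<.006)&(abs(b)<.01)&(a<.03);print("  heel end",np.percentile(a[mm],[0,1,2]).round(4))
```

```text
hand, top4 (array([0.3434, 0.1391, 0.0533]), np.float64(0.0)) expect .3408 .139 .11
top 114 front [0.0245 0.0313 0.0326] across [-0.0276 -0.024   0.0241  0.0252] z 0.2505 col [51. 45. 39.]
  seat mid slope [ 0.0196 -0.0002] width [0.048 0.047 0.048 0.048 0.049 0.049 0.051 0.052 0.048 0.051 0.048]
  heel end [-0.6009 -0.5846 -0.5638]
side 385 front [0.0213 0.0303 0.0313] across [-0.0315 -0.0267  0.023   0.0306] z 0.2529 col [65. 55. 47.]
  seat mid slope [ 0.0114 -0.0016] width [0.049 0.05  0.051 0.05  0.049 0.051 0.048 0.05  0.049 0.05  0.048]
  heel end [-0.682  -0.6765 -0.6707]
```

```bash
python3 -m crank '[[1,[-0.0055,-0.0009,0.0032],[0,0,0]],[1,[0.0075,0,0.013],[-0.2,0,-0.35]],[1,[0.0075,0,0.013],[0,0,0]],[1,[0.006,0,0.0104],[0,0,0]],[1,[0.003,0,0.0052],[0,0,0]],[1,[0,0,0],[0,0,0]],[1,[0,0,0],[0,0,0]]]'
python3 to.py 0.570 -0.362 0.175 -26.2 30
```

```text
time: 17.55
tool_pos: [0.571, -0.3622, 0.1872]
ee_rot: [-3.142, 0.525, 2.683]
wrist_force: [0.2, 0.7, -1.4]
width: 0.0519
finger_force: 29.9
t 17.55 pos [ 0.571  -0.3622  0.1872] w 0.0519 F [ 0.2  0.7 -1.4] q [-0.72  0.    1.59  0.15  1.04 -1.87]
shift [ 0.007  -0.0003  0.01  ] turn [-0.03  0.11 -0.04] axes [[-0.776, 0.383, -0.502], [0.442, 0.897, -0.0], [0.45, -0.222, -0.865]]
```

Now a slow descent until contact.

```bash
python3 -m crank '[[1,[0.003,0,0.0032],[0,0.1,0]],[1,[0.002,0,0.0035],[0,0,0]],[1,[0.001,0,0.0017],[0,0,0]],[1,[0,0,0],[0,0,0]],[1,[0,0,0],[0,0,0]]]'
python3 -m crank '[[1,[0.0005,0,0.00085],[0,0,0]],[1,[0.0003,0,0.0005],[0,0,0]],[1,[0,0,0],[0,0,0]]]'
python3 to.py 0.570 -0.362 0.175 -26.2 30
```

```text
time: 18.05
tool_pos: [0.5701, -0.3617, 0.1769]
ee_rot: [-3.142, 0.524, 2.683]
wrist_force: [0.5, -0.1, -0.2]
width: 0.0523
finger_force: 29.9
time: 18.35
tool_pos: [0.57, -0.3617, 0.1754]
ee_rot: [-3.142, 0.524, 2.683]
wrist_force: [0.5, 0.6, -1.5]
width: 0.0516
finger_force: 29.9
t 18.35 pos [ 0.57   -0.3617  0.1754] w 0.0516 F [ 0.5  0.6 -1.5] q [-0.72  0.01  1.61  0.15  1.02 -1.87]
shift [ 0.0001 -0.0003  0.0004] turn [-0.03  0.   -0.05] axes [[-0.777, 0.383, -0.5], [0.442, 0.897, -0.0], [0.448, -0.221, -0.866]]
```

```bash
for i in 1 2; do python3 -m crank '[[1,[0.0003,0,0.0005],[0,0,0]],[1,[0.0003,0,0.0005],[0,0,0]],[1,[0,0,0],[0,0,0]]]' | egrep "pos|wrist"; done
```

```text
tool_pos: [0.5704, -0.3619, 0.1753]
wrist_force: [-1.0, 0.7, 3.4]
tool_pos: [0.5708, -0.3621, 0.1754]
wrist_force: [-2.4, 1.4, 6.6]
```

```bash
for i in 1 2; do python3 -m crank '[[1,[0.0009,0,0.0006],[0,0,0]],[1,[0.0008,0,0.0007],[0,0,0]],[1,[0,0,0],[0,0,0]]]' | egrep "pos|rot|wrist"; done
```

```text
tool_pos: [0.5708, -0.3622, 0.1754]
ee_rot: [-3.141, 0.531, 2.684]
wrist_force: [-3.5, 2.0, 9.3]
tool_pos: [0.5708, -0.3621, 0.1753]
ee_rot: [-3.14, 0.534, 2.684]
wrist_force: [-5.0, 3.3, 13.3]
```

```bash
python3 -m crank '[[1,[0.001,0,0.0006],[0,0,0]],[1,[0.0008,0,0.0007],[0,0,0]],[1,[0,0,0],[0,0,0]],[1,[0,0,0],[0,0,0]],[1,[0,0,0],[0,0,0]],[1,[0,0,0],[0,0,0]],[1,[0,0,0],[0,0,0]]]' | egrep "time|pos|rot|wrist|force"
cat > chk.py <<'E'
import sys
from h import *
from bench import vision
k=sys.argv[1]
e=np.array([np.cos(-.46),np.sin(-.46)]);nn=np.array([-e[1],e[0]])
for n in("top","side"):
    s=vision.snapshot(n);np.savez(f"{n}{k}.npz",**s);X=cloud(s);z=X[...,2];c=s["color"].astype(int)
    Q=(X[...,:2]-[.562,-.357]);a=Q@e;b=Q@nn
    m=(abs(z-.191)<.006)&(abs(a)<.05)&(abs(b)<.045)&(c.max(2)<85)
    print(n,m.sum(),"along",np.percentile(a[m],[1,5,95,99]).round(4),"across",np.percentile(b[m],[1,5,95,99]).round(4),"z",np.median(z[m]).round(4),fitD(X[m],(.562,-.357,-.46)))
E
python3 chk.py 6
```

```text
time: 20.25
tool_pos: [0.5708, -0.3622, 0.1753]
ee_rot: [-3.14, 0.537, 2.684]
wrist_force: [-5.5, 4.5, 15.0]
finger_force: 29.9
top 134 along [-0.0247 -0.0194  0.0304  0.0311] across [-0.0265 -0.0244  0.0226  0.0253] z 0.1914 (array([ 0.564 , -0.3586, -0.4574]), np.float64(0.0))
side 622 along [-0.011  -0.0079  0.0295  0.031 ] across [-0.0275 -0.0258  0.0223  0.0257] z 0.1924 (array([ 0.5674, -0.3586, -0.6559]), np.float64(0.002))
```

```bash
python3 -m crank '[[1,[-0.001,0,-0.0008],[0,0,0]],[1,[-0.001,0,-0.0008],[0,0,0]],[1,[-0.001,0,-0.0008],[0,0,0]],[1,[0,0,0],[0,0,0]],[0.3,[0,0,0],[0,0,0]],[0.2,[0,0,0],[0,0,0]],[0.1,[0,0,0],[0,0,0]],[0,[0,0,0],[0,0,0]]]'
python3 -m crank '[[0,[0,0,0],[0,0,0]],[0,[0,0,-0.01],[0,0,0]],[0,[0,0,-0.02],[0,0,0]],[0,[0,0,-0.04],[0,0,0]],[0,[0,0,-0.05],[0,0,0]],[0,[0,0,-0.05],[0,0,0]],[0,[0,0,0],[0,0,0]]]'
python3 chk.py 7
python3 - <<'E'
import cv2,numpy as np
a=np.load("top7.npz")["color"][110:230,400:540];b=np.load("side7.npz")["color"][250:400,330:540]
im=np.hstack([cv2.resize(a,(400,343),interpolation=2),cv2.resize(b,(400,343),interpolation=2)][:2])
cv2.imwrite("pics/both7.png",cv2.cvtColor(im,cv2.COLOR_RGB2BGR))
E
```

```text
time: 21.15
tool_pos: [0.5686, -0.3609, 0.1694]
ee_rot: [3.141, 0.522, 2.683]
wrist_force: [-0.5, -0.4, -0.6]
width: 0.0806
finger_force: 0.0
time: 21.85
tool_pos: [0.493, -0.3244, 0.3302]
ee_rot: [-3.135, 0.541, 2.686]
wrist_force: [0.7, -0.5, 1.1]
width: 0.0941
finger_force: 0.0
top 334 along [-0.0249 -0.0207  0.0289  0.0313] across [-0.0259 -0.0227  0.0234  0.0254] z 0.1915 (array([ 0.5638, -0.3582, -0.4608]), np.float64(0.036))
side 894 along [-0.025  -0.0213  0.0287  0.0309] across [-0.0279 -0.0264  0.0185  0.0214] z 0.1922 (array([ 0.5622, -0.3602, -0.4827]), np.float64(0.0))
```

View pics/both7.png

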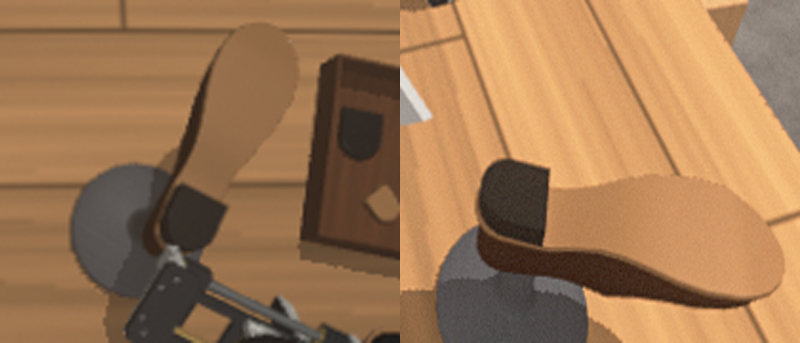

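The block sits flat on the seat with its straight face to the toe, at crop (195,215) on the left and (515,200) on the right. One numeric check of its offset against the seat before handing in.

```bash
python3 - <<'E'
from h import *
e=np.array([np.cos(-.46),np.sin(-.46)]);nn=np.array([-e[1],e[0]])
for n in("top","side"):
    for k,z0 in(("0",.166),("7",.1917)):
        s=dict(np.load(f"{n}{k}.npz"));X=cloud(s);z=X[...,2];Q=X[...,:2]-[.562,-.357];a=Q@e;b=Q@nn
        m=(abs(z-z0)<.005)&(abs(a)<.06)
        h=m&(abs(b)<.008); w=m&(a>0)&(a<.025)&(abs(b)<.04)
        print(n,k,"back end",np.percentile(a[h],[.5,2,4]).round(4),"sides",np.percentile(b[w],[1,99]).round(4),"front",np.percentile(a[h],[98]).round(4))
    P=X[(abs(z-.1917)<.005)&(abs(a)<.028)&(abs(b)<.024)];A=np.c_[P[:,:2]-[.562,-.357],np.ones(len(P))];print(" plane",np.linalg.lstsq(A,P[:,2],rcond=None)[0].round(4))
E
python3 look.py 8 | grep -v dark
```

```text
top 0 back end [-0.0296 -0.0283 -0.0263] sides [-0.0254  0.0256] front [0.054]
top 7 back end [-0.0249 -0.0247 -0.0232] sides [-0.0269  0.0253] front [0.0331]
 plane [-0.0097  0.0011  0.1916]
side 0 back end [-0.0307 -0.0294 -0.0276] sides [-0.0268  0.0244] front [0.0519]
side 7 back end [-0.0276 -0.0267 -0.0254] sides [-0.0275  0.0237] front [0.0304]
 plane [0.0114 0.0062 0.1923]
top (np.float64(8.746738608981156), np.float64(0.9899426777366748), np.int64(244))
side (np.float64(8.534176678008897), np.float64(0.989874671166557), np.int64(207))
```

```bash
python3 -c "
from bench import robot
print(robot.close_job())"
```

```text
the job is handed in; nothing more can be done
None
```

I turned the carousel to the robot, took out the large heel block and pressed it onto the heel seat at about 15 N. By my camera measurements it lies flat, about 2–3 mm forward of centre (limit 6 mm). The job is handed in, but no verdict came back.

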